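# Pointing check of a set-up kit

## Task

Do the pointing check of the kit laid out on the plywood board: with the fingertips just above it (a gap of about 1 to 3 cm), point at the highest step of the stair-shaped step block for two seconds, then in the same way at the centre of the toothed shell mill for two seconds, touching none of the parts on the board. Then sign the check off by pushing the lever on the grey block beside the board all the way over to its other side, and move clear of it.

Things in the scene. Friction and masses are not known exactly. Their poses are not given: they have to be found in the camera images.
- layout_board: flat plywood board fixed on the bench, 240 x 240 x 12 mm; origin at the centre of its underside, z up; its top is at z = 12 mm. The four loose parts of the kit stand on it in any order, with gaps of at least 15 mm.
- step_block: loose dark steel block with five stairs, 48 x 66 x 40 mm high, standing on the board; origin at the centre of its underside; the stairs rise toward its +y, and the highest step lies at its +y end
- step_top (a point): centre of the top face of the step block's highest step (about 30 x 21 mm), at (-9, 22.5, 40) mm in the block's frame; z up
- shell_mill: loose brown shell mill, a toothed round cutter 39 mm across and 46 mm high with a hole in its middle, standing upright on the board; origin at the centre of its underside
- mill_top (a point): centre of the shell mill's top end, 46 mm above its underside; z up
- steel_block: loose plain dark steel block, 65 x 69 x 44 mm high, on the board; origin at the centre of its underside; not to be touched
- round_slug: loose plain round steel slug, 54 mm across and 50 mm high, standing on the board; origin at the centre of its underside; not to be touched
- sign_lever_base: grey block of the sign-off lever, 70 x 50 x 25 mm high (a 26 mm round boss on top reaches z = 35 mm), fixed on the bench to the left of the board; origin at the centre of its underside; the lever swings from its -x side (toward the robot, turned by the block's yaw of up to 0.3 rad) to its +x side
- sign_lever (a joint): angle of the sign-off lever in rad, 0 to 1.0 (both stops): at 0 it leans 0.5 rad to the block's -x, at 0.5 it is upright, at 1.0 it leans 0.5 rad to the block's +x (fully over). It starts between 0 and 0.25. It turns about the block's y axis at 22 mm above the bench, on light friction (about 1 N at the ball), and stays where it is left.
- sign_lever_tip (a point): centre of the steel ball (26 mm across) at the lever's end, 80 mm from its pivot; the rod below it is 10 mm thick

How it is judged:
By the outcome, as a careful person would: the job done as asked, in the order asked, and still so for the second after the job is handed in, with the robot touching nothing.
It also fails if it takes over 56 s, if anything falls off the work surface, if the arm or the gripper's body presses on something with over 40 N, if the wrist force passes 120 N, or if a joint passes its speed limit or range.

## Robot

A 7-joint arm with a two-finger parallel gripper is mounted at the origin on a cart in front of the work surface, level with it; the furniture and walls round the work are solid. World frame = base frame: x ahead of the robot, y to its left, z up, the work surface at z = 0. Lengths are in mm, angles in rad, forces in N, time in s.
With the tool pointing down it reaches from about 400 to 900 mm from the base axis. Payload 5.6 kg.
Tool frame: the origin (TCP) lies between the finger pads; the fingertips stand 11 mm ahead of it and the grasp point (between the pads) lies 8 mm behind it; z points along the fingers, y is the line along which they close (so a half turn about z gives the same grasp; the last joint's range is limited). The gripper opens to 92 mm and grips with 3 to 60 N. Pads are 20 mm wide; open, the fingers measure 128 mm over their backs; the gripper's body (75 mm by 189 mm) begins 69 mm behind the grasp point.
Start: joints at [-1.339, 0.468, -0.012, 1.603, 0.006, 1.071, -0.056], TCP at [176.421, 625.607, 225.592] pointing down, gripper open.
Joint ranges: [-2.53, 2.53], [-0.31, 2.02], [-1.57, 1.55], [0.28, 2.44], [-1.29, 4.43], [0.15, 1.84], [-2.92, 2.92]. Speed limits (rad/s): [2.57, 2.57, 3.14, 3.14, 3.14, 3.14, 3.14].

## Interface

Orientations are given as a 3x3 rotation matrix whose columns are the frame's x, y, z axes.
In Python, from cell import manip gives the robot as it stands. The module is installed in compiled form; this text tells all that it offers.
- The arm moves only by the tool drive_tool, never from a script. Its arguments are lists of equal length, an entry for each row: "xyz": the shift along the tool's x, y, z in mm, a list of three; "angular": the turn, a rotation vector about the tool's x, y, z in degrees, a list of three. In form: {"xyz": [[dx, dy, dz], ...], "angular": [[rx, ry, rz], ...]}. A call has 1 to 8 rows; each row shifts and turns the commanded pose from where the row before left it, along the tool's axes as they then stand; what a row does not reach is not made up. A row lasts 1/12 s, in which the tool goes at most 41.7 mm and 7.16 degrees, less where a joint would pass 70% of its speed; a pose out of reach is approached as far as the arm can. A call is refused whole if a number of a shift passes 41.7 or a number of a turn 7.16, either way. A call with a gripper value outside its range is refused whole. "grip" is the opening, from 0 (shut) to 1 (fully open), set as the call begins (left out, the last holds). The fingers move at their own pace and stop on an object; the grip force is fixed at half the most. Time passes only in rows, so rows that do not move let the fingers close. It gives the time, the measured TCP pose, the force, the opening and the grip force at its end, in the units of the state.
- manip.sense(): the state, without advancing time (a new reading comes with each control period).
- manip.snapshot(name): name is "scene" or "top" or "wrist"; returns a dict with "frame" (420x560x3 uint8, blue, green, red), "vertical_fov" (degrees; the focal length in pixels is half the picture's height over the tangent of half this angle, whatever the lens; pixels are square), "cx", "cy" (the principal point, pixels), "view" (4x4, takes a point from world to camera coordinates). Camera axes: x right, y down, z forward; pixel columns grow to the right and rows downward; lengths in mm; the calibration is good to about 2 mm. The wrist camera is an equidistant fisheye: a pixel r from the principal point sees the ray r / f radians off the axis. A picture is of the moment at which its call begins. There is no depth.
- manip.hand_in(): hands the job in; it is judged then, once.
The state is a dict: "t": time; "joint_positions": joint angles; "qvel": joint speeds; "effort": joint torques, N m; "position": TCP position; "eef_rot": TCP orientation; "ft_force": force on the tool from outside, world axes, zero at the start; "moment": the same for the moment, N m; "width": finger opening in mm; "gripper_force": force on a finger pad.
Only numpy, scipy, OpenCV 4.12 (cv2) and the standard library are available. Lean on these libraries where they do the work, as an engineer would, in place of code of your own. Each camera call takes 0.05 s, during which the arm holds its last target. There are 200 camera calls.

## Working session

There is one attempt and no reset: what is moved stays moved. The work goes in short steps, Python scripts to look and compute and a tool call to move; the robot and the scene stay as the last step left them, time stands still between calls to the robot, and variables do not carry over. Pictures are saved under pics/ and viewed, at most 11 in all, crops included, and the job is handed in when it is done.

Besides the shell and the picture viewer there is one more tool, called after "Call:" as name(argument=value, ...), one argument or row to a line, values as JSON. drive_tool: Moves the arm, as the interface text tells. Its arguments: {"type":"object","properties":{"xyz":{"type":"array","items":{"type":"array","items":{"type":"number"}}},"angular":{"type":"array","items":{"type":"array","items":{"type":"number"}}},"grip":{"type":"number"}},"required":["xyz","angular"]}

```bash
mkdir -p pics
cat > h.py <<'E'
import numpy as np,cv2,pickle
from cell import manip
def snap(n,f):
    s=manip.snapshot(n); cv2.imwrite(f'pics/{f}.png',s['frame']); pickle.dump(s,open(f'{f}.pkl','wb')); return s
def ray(f,u,v,z):
    s=pickle.load(open(f+'.pkl','rb')); V=np.array(s['view']); fl=210/np.tan(np.radians(s['vertical_fov']/2))
    d=V[:3,:3].T@np.array([(u-s['cx'])/fl,(v-s['cy'])/fl,1]); c=-V[:3,:3].T@V[:3,3]
    return (c+d*(z-c[2])/d[2]).round(1)
E
python3 - <<'E'
from h import *
a=snap('top','top0');b=snap('scene','sc0')
for s in(a,b):
    V=np.array(s['view']);print(s['vertical_fov'],s['cx'],s['cy'],(-V[:3,:3].T@V[:3,3]).round(),V[:3,:3].round(2).tolist())
s=manip.sense();print(s['t'],s['position'],np.round(s['eef_rot'],3).tolist(),s['ft_force'],s['width'])
E
```

```text
45.103345423973195 278.19316817823653 216.33969020783198 [395. 274. 906.] [[0.01, -1.0, 0.03], [-0.98, -0.02, -0.2], [0.2, -0.02, -0.98]]
42.555463644124295 278.4560844953571 219.3280774558173 [  86. -378.  446.] [[0.82, -0.58, 0.03], [-0.23, -0.36, -0.91], [0.53, 0.73, -0.42]]
0.1 [176.28807429 625.14530293 224.77310795] [[-0.962, 0.271, -0.0], [0.271, 0.962, -0.001], [-0.0, -0.001, -1.0]] [-0.70804915 -0.37808934 -0.338107  ] 92.27356151278755
```

View pics/top0.png

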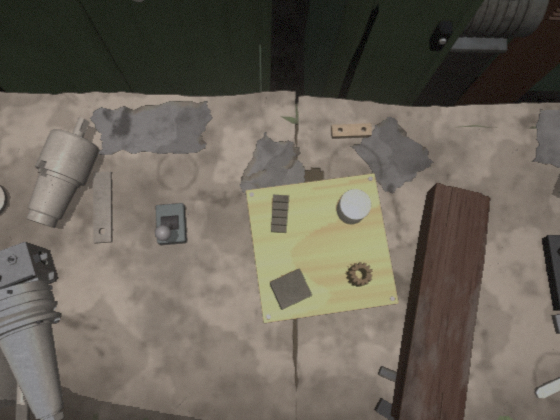

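View pics/sc0.png

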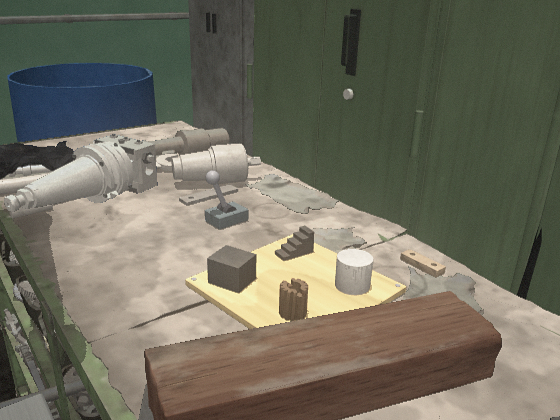

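Run:
```python
from h import *
t=cv2.imread('pics/top0.png');s=cv2.imread('pics/sc0.png')
a=cv2.resize(t[170:330,240:400],None,fx=3.7,fy=3.7,interpolation=cv2.INTER_CUBIC) 
b=cv2.resize(t[190:260,140:200],(200*1,233),interpolation=cv2.INTER_CUBIC)
c=np.zeros((592,800,3),np.uint8);c[:,:592]=a;c[:233,600:]=b
d=cv2.resize(s[160:235,190:256],(200,227),interpolation=cv2.INTER_CUBIC);c[300:527,600:]=d
cv2.imwrite('pics/c1.png',c)
w=snap('wrist','w0')
for n in('top0','sc0'):
    k=pickle.load(open(n+'.pkl','rb'));V=np.array(k['view']);p=V@[176,625,225,1];f=210/np.tan(np.radians(k['vertical_fov']/2));print(p[:2]/p[2]*f+[k['cx'],k['cy']])
```

```text
[-27.60610084 497.21499826]
[-36.18616139 108.64033113]
```

View pics/c1.png

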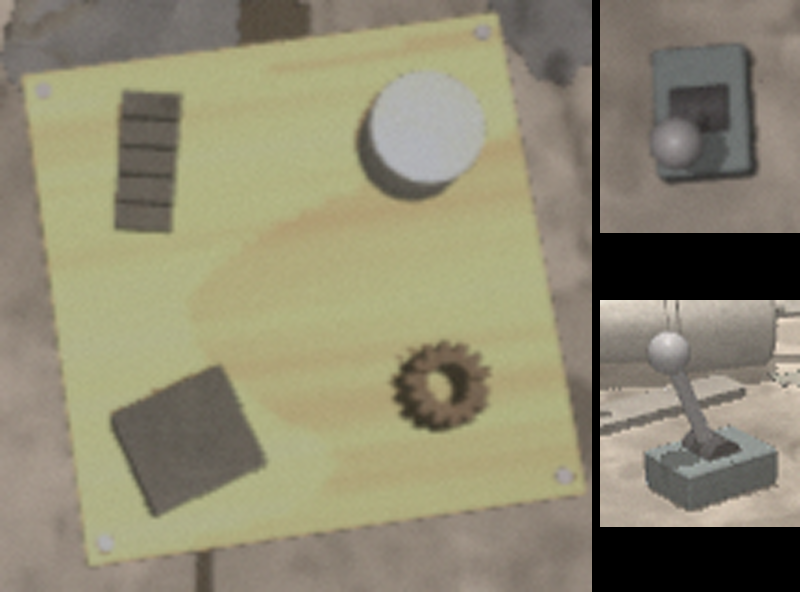

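Run:
```python
from h import *
s=cv2.imread('pics/sc0.png')
c=np.zeros((600,800,3),np.uint8)
c[:,:480]=cv2.resize(s[220:270,268:318],(480,600)[::1] and (480,480),interpolation=cv2.INTER_CUBIC).repeat(1,0)[:600] if 0 else cv2.copyMakeBorder(cv2.resize(s[220:270,268:318],(480,480),interpolation=cv2.INTER_CUBIC),0,120,0,0,0)
w=cv2.imread('pics/w0.png');c[:240,480:]=cv2.resize(w,(320,240))
t=cv2.imread('pics/top0.png');c[240:600,480:800]=cv2.resize(t[190:235,260:300],(320,360),interpolation=cv2.INTER_CUBIC)
cv2.imwrite('pics/c2.png',c)
g=lambda u,v,z:ray('top0',240+u/3.7,170+v/3.7,z)
for n,u,v,z in [('TL',24,74,12),('TR',498,13,12),('BR',584,492,12),('BL',92,566,12),('s1',122,91,52),('s2',181,93,52),('s3',180,118,52),('s4',122,116,52),('sL',116,230,20),('sR',174,233,20),('mill',442,386,58),('slug',428,127,62),('b1',110,415,56),('b2',221,366,56),('b3',266,463,56),('b4',157,516,56)]: print(n,g(u,v,z))
h=lambda u,v,z:ray('top0',140+u/200*60,190+v/233*70,z)
for u,v in [(653,48),(748,44),(753,175),(657,183)]:print('lev',h(u-600,v,25))
print('ball',h(676-600,143,95))
```

```text
TL [621.4 309.3  12. ]
TR [657.   74.2  12. ]
BR [422.   39.4  12. ]
BL [385.2 272.   12. ]
s1 [603.9 261.6  52. ]
s2 [603.4 233.9  52. ]
s3 [591.4 234.3  52. ]
s4 [591.8 261.4  52. ]
sL [543.1 263.1  20. ]
sR [542.1 235.3  20. ]
mill [467.3 114.6  58. ]
slug [586.8 119.5  62. ]
b1 [452.4 265.1  56. ]
b2 [475.2 215.   56. ]
b3 [431.9 194.6  56. ]
b4 [407.8 243.4  56. ]
lev [588.9 468.5  25. ]
lev [591.9 418.4  25. ]
lev [521.4 412.4  25. ]
lev [516.4 462.2  25. ]
ball [526.5 439.2  95. ]
```

View pics/c2.png

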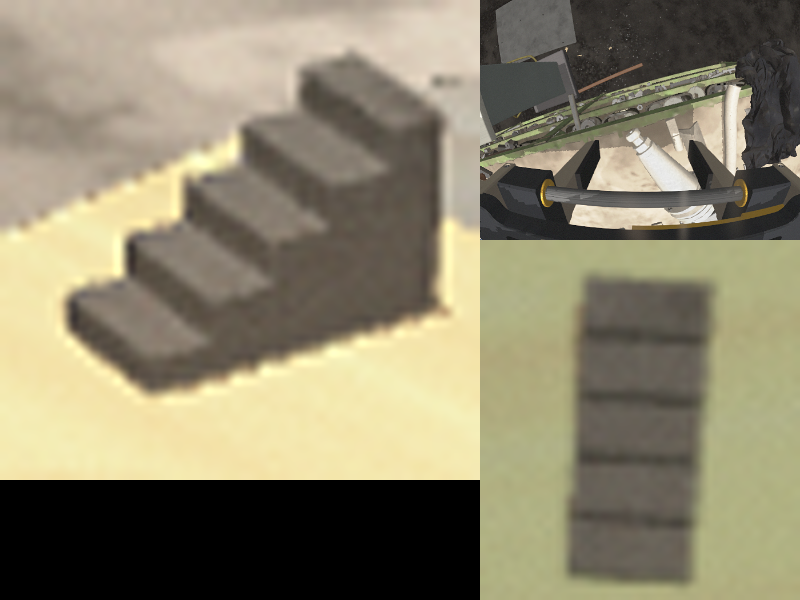

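The board, the parts and the lever are all visible. The step block's high end faces +x, and its top step is near (597, 248). The mill is near (467, 115). The lever base is near (555, 440), yaw about 0.09. I'll square the tool with the world axes and move over the step.

Call:
drive_tool(
  xyz=[
    [0,0,0],
    [0,0,0],
    [0,0,0],
    [-40,-36,0],
    [-40,-36,0],
    [-40,-36,0],
    [-40,-36,0],
    [-40,-36,0],
  ],
  angular=[
    [0,0,-5.2],
    [0,0,-5.2],
    [0,0,-5.3],
    [0,0,0],
    [0,0,0],
    [0,0,0],
    [0,0,0],
    [0,0,0],
  ],
  grip=0,
)

```text
t: 0.82
position: [332.3, 484.4, 225.4]
eef_rot: [[-1.0, 0.001, -0.0], [0.001, 1.0, -0.0], [0.0, -0.0, -1.0]]
ft_force: [0.8, 0.5, 0.1]
width: 40.6
gripper_force: 0.0
```

Call:
drive_tool(
  xyz=[
    [-38,-34,0],
    [-38,-34,0],
    [-38,-34,0],
    [-38,-34,0],
    [-38,-34,0],
    [-20,-20,0],
    [0,0,0],
    [0,0,0],
  ],
  angular=[
    [0,0,0],
    [0,0,0],
    [0,0,0],
    [0,0,0],
    [0,0,0],
    [0,0,0],
    [0,0,0],
    [0,0,0],
  ],
)

```text
t: 1.48
position: [507.5, 325.1, 225.2]
eef_rot: [[-1.0, 0.005, -0.0], [0.005, 1.0, -0.001], [0.0, -0.001, -1.0]]
ft_force: [-0.0, -0.4, 0.7]
width: 0.2
gripper_force: 0.0
```

Call:
drive_tool(
  xyz=[
    [-20,-18,15],
    [-20,-18,15],
    [-20,-18,15],
    [-20,-18,15],
    [-8,-5,5],
    [0,0,0],
    [0,0,0],
    [0,0,0],
  ],
  angular=[
    [0,0,0],
    [0,0,0],
    [0,0,0],
    [0,0,0],
    [0,0,0],
    [0,0,0],
    [0,0,0],
    [0,0,0],
  ],
)

```text
t: 2.15
position: [592.9, 252.9, 161.4]
eef_rot: [[-1.0, -0.002, -0.0], [-0.002, 1.0, 0.002], [0.0, 0.002, -1.0]]
ft_force: [-0.5, 1.1, -1.3]
width: 0.5
gripper_force: 0.0
```

Run:
```python
from h import *
s=snap('wrist','w1');t=snap('top','top1');k=snap('scene','sc1')
c=np.zeros((600,800,3),np.uint8);c[:420,:560]=s['frame'];c[:240,560:]=cv2.resize(t['frame'][160:260,240:340],(240,240));c[240:580,560:]=cv2.resize(k['frame'][150:320,230:350],(240,340))
cv2.imwrite('pics/c3.png',c);print(manip.sense()['position'])
V=np.array(s['view']);print(s['vertical_fov'],s['cx'],s['cy'])
f=210/np.tan(np.radians(s['vertical_fov']/2))
for n,p in dict(step=(597.6,247.8,52),hi1=(604,262,52),hi2=(604,234,52),lo1=(592,262,52),mill=(467,115,58),tip=(*manip.sense()['position'][:2],manip.sense()['position'][2]-11)).items():
    q=(V@[*p,1])[:3];th=np.arctan2(np.hypot(*q[:2]),q[2]);print(n,(q[:2]/np.hypot(*q[:2])*th*f+[s['cx'],s['cy']]).round(1))
```

```text
[593.43001885 252.05015601 161.66302519]
65.70646984690485 286.6865071990617 210.4247389533293
step [281.6 217.1]
hi1 [297.9 224.1]
hi2 [265.9 224.1]
lo1 [298.1 211. ]
mill [126.2  72.7]
tip [287.  263.5]
```

View pics/c3.png

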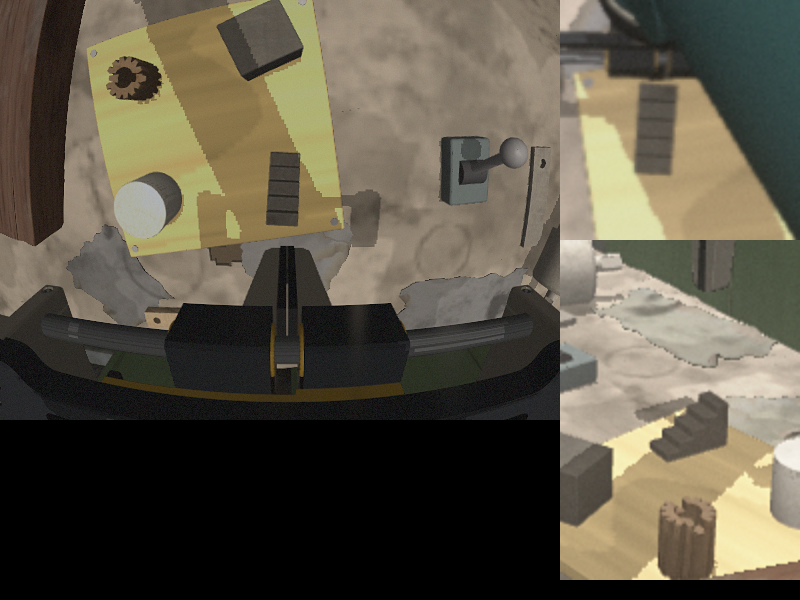

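The top step shows at about (282, 219) in the wrist picture, against a prediction of (282, 217), so I'll go down over it.

Call:
drive_tool(
  xyz=[
    [-3,-4,20],
    [0,0,20],
    [0,0,20],
    [0,0,13],
    [0,0,6],
    [0,0,0],
    [0,0,0],
    [0,0,0],
  ],
  angular=[
    [0,0,0],
    [0,0,0],
    [0,0,0],
    [0,0,0],
    [0,0,0],
    [0,0,0],
    [0,0,0],
    [0,0,0],
  ],
)

```text
t: 2.97
position: [598.0, 246.5, 82.9]
eef_rot: [[-1.0, 0.001, 0.002], [0.001, 1.0, 0.001], [-0.002, 0.001, -1.0]]
ft_force: [-0.3, -0.2, 0.3]
width: 0.4
gripper_force: 0.0
```

Run:
```python
from h import *
k=snap('scene','sc2');t=snap('top','t2')
c=np.zeros((600,800,3),np.uint8);c[:400,:400]=cv2.resize(k['frame'][195:275,255:335],(400,400));c[:400,400:]=cv2.resize(t['frame'][170:250,250:330],(400,400));cv2.imwrite('pics/c4.png',c[:400]);s=manip.sense();print(s['t'],s['position'])
```

```text
3.0667 [597.9422841  246.34646067  82.865809  ]
```

View pics/c4.png

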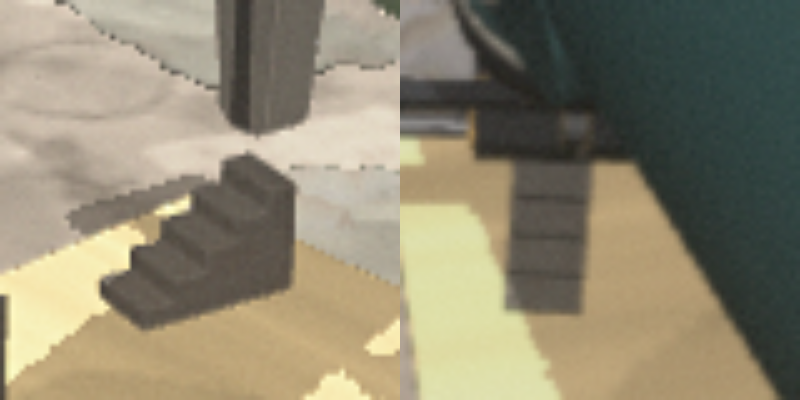

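The fingertips hang right over the top step (tips around (265, 130), step around (258, 170) in the left crop), about 2 cm above it. I'll make a 1 mm correction and hold.

Call:
drive_tool(
  xyz=[
    [1,1,0],
    [0,0,0],
    [0,0,0],
    [0,0,0],
    [0,0,0],
    [0,0,0],
    [0,0,0],
    [0,0,0],
  ],
  angular=[
    [0,0,0],
    [0,0,0],
    [0,0,0],
    [0,0,0],
    [0,0,0],
    [0,0,0],
    [0,0,0],
    [0,0,0],
  ],
)

```text
t: 3.73
position: [596.2, 246.9, 81.6]
eef_rot: [[-1.0, 0.001, -0.0], [0.001, 1.0, -0.0], [0.0, -0.0, -1.0]]
ft_force: [-0.0, 0.0, 0.4]
width: 0.3
gripper_force: 0.0
```

Call:
drive_tool(
  xyz=[
    [0,0,0],
    [0,0,0],
    [0,0,0],
    [0,0,0],
    [0,0,0],
    [0,0,0],
    [0,0,0],
    [0,0,0],
  ],
  angular=[
    [0,0,0],
    [0,0,0],
    [0,0,0],
    [0,0,0],
    [0,0,0],
    [0,0,0],
    [0,0,0],
    [0,0,0],
  ],
)

```text
t: 4.4
position: [596.2, 247.0, 81.6]
eef_rot: [[-1.0, 0.001, 0.0], [0.001, 1.0, 0.0], [-0.0, 0.0, -1.0]]
ft_force: [0.2, 0.9, -0.3]
width: 0.6
gripper_force: 0.0
```

Call:
drive_tool(
  xyz=[
    [0,0,0],
    [0,0,0],
    [0,0,0],
    [0,0,0],
    [0,0,0],
    [0,0,0],
    [0,0,0],
    [0,0,0],
  ],
  angular=[
    [0,0,0],
    [0,0,0],
    [0,0,0],
    [0,0,0],
    [0,0,0],
    [0,0,0],
    [0,0,0],
    [0,0,0],
  ],
)

```text
t: 5.07
position: [596.2, 247.0, 81.6]
eef_rot: [[-1.0, 0.001, 0.0], [0.001, 1.0, 0.0], [-0.0, 0.0, -1.0]]
ft_force: [0.7, 0.1, -0.2]
width: 0.9
gripper_force: 0.0
```

Call:
drive_tool(
  xyz=[
    [0,0,0],
    [0,0,0],
    [0,0,0],
    [0,0,0],
    [0,0,0],
    [0,0,0],
    [0,0,0],
    [0,0,0],
  ],
  angular=[
    [0,0,0],
    [0,0,0],
    [0,0,0],
    [0,0,0],
    [0,0,0],
    [0,0,0],
    [0,0,0],
    [0,0,0],
  ],
)

```text
t: 5.73
position: [596.2, 247.0, 81.6]
eef_rot: [[-1.0, 0.001, 0.0], [0.001, 1.0, 0.0], [-0.0, 0.0, -1.0]]
ft_force: [-0.1, -0.0, 0.3]
width: 0.4
gripper_force: 0.0
```

Call:
drive_tool(
  xyz=[
    [0,0,-20],
    [0,0,-20],
    [0,0,-20],
    [0,0,-20],
    [15,-20,0],
    [25,-25,0],
    [25,-25,0],
    [20,-20,0],
  ],
  angular=[
    [0,0,0],
    [0,0,0],
    [0,0,0],
    [0,0,0],
    [0,0,0],
    [0,0,0],
    [0,0,0],
    [0,0,0],
  ],
)

```text
t: 6.4
position: [509.4, 155.2, 161.5]
eef_rot: [[-1.0, 0.001, -0.001], [0.001, 1.0, -0.001], [0.001, -0.001, -1.0]]
ft_force: [-0.2, 0.4, 0.9]
width: 0.6
gripper_force: 0.0
```

Call:
drive_tool(
  xyz=[
    [20,-20,0],
    [18,-16,0],
    [6,-6,0],
    [0,0,0],
    [0,0,0],
    [0,0,0],
    [0,0,0],
    [0,0,0],
  ],
  angular=[
    [0,0,0],
    [0,0,0],
    [0,0,0],
    [0,0,0],
    [0,0,0],
    [0,0,0],
    [0,0,0],
    [0,0,0],
  ],
)

```text
t: 7.07
position: [467.8, 115.9, 161.4]
eef_rot: [[-1.0, -0.0, 0.0], [-0.0, 1.0, 0.0], [-0.0, 0.0, -1.0]]
ft_force: [-0.0, -0.2, -0.6]
width: 0.3
gripper_force: 0.0
```

Run:
```python
from h import *
s=snap('wrist','w3');k=snap('scene','sc3')
c=np.zeros((600,800,3),np.uint8);c[:400,:400]=cv2.resize(k['frame'][230:330,245:345],(400,400));c[:400,400:]=cv2.resize(s['frame'][120:320,186:386],(400,400));cv2.imwrite('pics/c5.png',c[:400]);m=manip.sense();print(m['t'],m['position'])
V=np.array(s['view']);f=210/np.tan(np.radians(s['vertical_fov']/2))
for n,p in dict(mill=(467,115,58),millx=(477,115,58),tip=(m['position'][0],m['position'][1],m['position'][2]-11)).items():
    q=(V@[*p,1])[:3];r=np.hypot(*q[:2]);print(n,(((q[:2]/r*np.arctan2(r,q[2])*f+[s['cx'],s['cy']])-[186,120])*2+[400,0]).round(1))
V=np.array(k['view']);f=210/np.tan(np.radians(k['vertical_fov']/2));q=V@[467,115,58,1];print((q[:2]/q[2]*f+[k['cx'],k['cy']]-np.array([245,230]))*4)
```

```text
7.1667 [467.42931495 115.57985669 161.37395288]
mill [601.5 186.3]
millx [601.5 208.7]
tip [603.8 283.9]
[180.80113525 219.89647989]
```

View pics/c5.png

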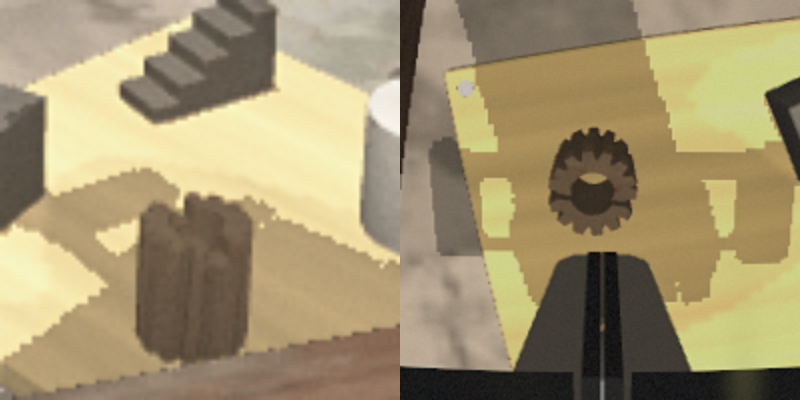

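The mill's top ring is centred near (594, 193) in the right crop, against the predicted (601, 186). The mill is therefore near (469.5, 112.5).

Call:
drive_tool(
  xyz=[
    [-2,-3,15],
    [0,0,20],
    [0,0,20],
    [0,0,12],
    [0,0,5],
    [0,0,0],
    [0,0,0],
    [0,0,0],
  ],
  angular=[
    [0,0,0],
    [0,0,0],
    [0,0,0],
    [0,0,0],
    [0,0,0],
    [0,0,0],
    [0,0,0],
    [0,0,0],
  ],
)

```text
t: 7.83
position: [469.8, 112.3, 90.3]
eef_rot: [[-1.0, 0.001, 0.001], [0.001, 1.0, 0.0], [-0.001, 0.0, -1.0]]
ft_force: [-0.4, -0.4, 0.5]
width: 0.4
gripper_force: 0.0
```

Run:
```python
from h import *
s=snap('wrist','w4');k=snap('scene','sc4')
c=np.zeros((400,800,3),np.uint8);c[:,:400]=cv2.resize(k['frame'][230:330,245:345],(400,400));c[:,400:]=cv2.resize(s['frame'][120:320,186:386],(400,400));cv2.imwrite('pics/c6.png',c);m=manip.sense();print(m['t'],m['position'])
```

```text
7.9333 [469.78388981 112.32023402  90.47322721]
```

View pics/c6.png

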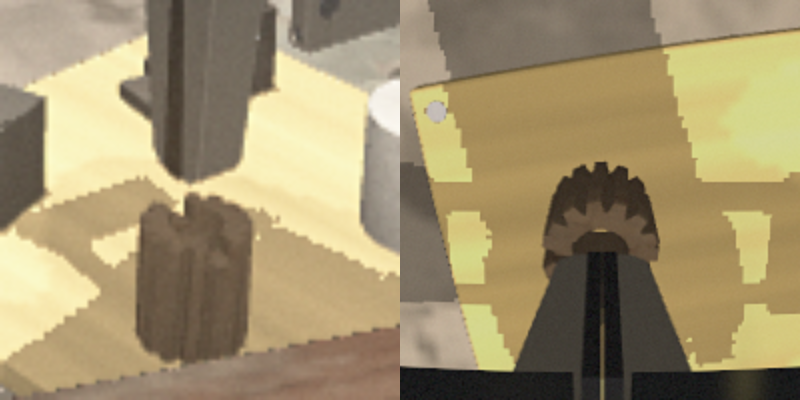

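Well centred over the mill with a gap of about 2 cm: in the left crop the tips are at (197, 180) and the mill top at (194, 215). I'll hold, then lift and travel to the lever's near side.

Call:
drive_tool(
  xyz=[
    [0,0,0],
    [0,0,0],
    [0,0,0],
    [0,0,0],
    [0,0,0],
    [0,0,0],
    [0,0,0],
    [0,0,0],
  ],
  angular=[
    [0,0,0],
    [0,0,0],
    [0,0,0],
    [0,0,0],
    [0,0,0],
    [0,0,0],
    [0,0,0],
    [0,0,0],
  ],
)

```text
t: 8.6
position: [469.1, 112.1, 89.6]
eef_rot: [[-1.0, 0.001, 0.0], [0.001, 1.0, 0.0], [-0.0, 0.0, -1.0]]
ft_force: [-0.1, 0.1, 0.6]
width: 0.1
gripper_force: 0.0
```

Call:
drive_tool(
  xyz=[
    [0,0,0],
    [0,0,0],
    [0,0,0],
    [0,0,0],
    [0,0,0],
    [0,0,0],
    [0,0,0],
    [0,0,0],
  ],
  angular=[
    [0,0,0],
    [0,0,0],
    [0,0,0],
    [0,0,0],
    [0,0,0],
    [0,0,0],
    [0,0,0],
    [0,0,0],
  ],
)

```text
t: 9.27
position: [469.1, 112.1, 89.6]
eef_rot: [[-1.0, 0.001, 0.0], [0.001, 1.0, 0.0], [-0.0, 0.0, -1.0]]
ft_force: [0.5, -0.1, 0.7]
width: 0.4
gripper_force: 0.0
```

Call:
drive_tool(
  xyz=[
    [0,0,0],
    [0,0,0],
    [0,0,0],
    [0,0,0],
    [0,0,0],
    [0,0,0],
    [0,0,0],
    [0,0,0],
  ],
  angular=[
    [0,0,0],
    [0,0,0],
    [0,0,0],
    [0,0,0],
    [0,0,0],
    [0,0,0],
    [0,0,0],
    [0,0,0],
  ],
)

```text
t: 9.93
position: [469.2, 112.1, 89.6]
eef_rot: [[-1.0, 0.001, 0.0], [0.001, 1.0, 0.0], [-0.0, 0.0, -1.0]]
ft_force: [0.3, 0.8, 0.2]
width: 0.0
gripper_force: 0.0
```

Call:
drive_tool(
  xyz=[
    [0,0,0],
    [0,0,0],
    [0,0,0],
    [0,0,0],
    [0,0,0],
    [0,0,0],
    [0,0,0],
    [0,0,0],
  ],
  angular=[
    [0,0,0],
    [0,0,0],
    [0,0,0],
    [0,0,0],
    [0,0,0],
    [0,0,0],
    [0,0,0],
    [0,0,0],
  ],
)

```text
t: 10.6
position: [469.1, 112.1, 89.6]
eef_rot: [[-1.0, 0.001, 0.0], [0.001, 1.0, 0.0], [-0.0, 0.0, -1.0]]
ft_force: [-0.7, -0.1, -0.3]
width: 0.4
gripper_force: 0.0
```

Call:
drive_tool(
  xyz=[
    [0,0,-20],
    [0,0,-25],
    [0,0,-25],
    [0,0,-20],
    [0,15,0],
    [0,28,0],
    [0,30,0],
    [0,30,0],
  ],
  angular=[
    [0,0,0],
    [0,0,0],
    [0,0,0],
    [0,0,0],
    [0,0,0],
    [0,0,0],
    [0,0,0],
    [0,0,0],
  ],
)

```text
t: 11.27
position: [469.2, 215.9, 180.0]
eef_rot: [[-1.0, 0.002, 0.001], [0.002, 1.0, 0.0], [-0.001, 0.0, -1.0]]
ft_force: [-0.0, -0.1, -0.0]
width: 0.3
gripper_force: 0.0
```

Call:
drive_tool(
  xyz=[
    [0,30,0],
    [0,30,0],
    [0,30,0],
    [0,30,0],
    [0,30,0],
    [0,30,0],
    [0,20,0],
    [0,10,0],
  ],
  angular=[
    [0,0,0],
    [0,0,0],
    [0,0,0],
    [0,0,0],
    [0,0,0],
    [0,0,0],
    [0,0,0],
    [0,0,0],
  ],
)

```text
t: 11.93
position: [468.1, 428.4, 179.2]
eef_rot: [[-1.0, -0.003, -0.001], [-0.003, 1.0, 0.001], [0.001, 0.001, -1.0]]
ft_force: [-0.1, -0.2, -0.4]
width: 0.6
gripper_force: 0.0
```

Call:
drive_tool(
  xyz=[
    [0,0,0],
    [0,0,0],
    [0,0,0],
  ],
  angular=[
    [0,0,-5],
    [0,0,0],
    [0,0,0],
  ],
)

```text
t: 12.18
position: [469.7, 423.9, 179.4]
eef_rot: [[-0.997, -0.083, -0.0], [-0.083, 0.997, -0.001], [0.0, -0.001, -1.0]]
ft_force: [1.0, 0.1, -0.3]
width: 0.5
gripper_force: 0.0
```

Run:
```python
from h import *
t=snap('top','t5');k=snap('scene','sc5')
c=np.zeros((400,800,3),np.uint8);c[:,:400]=cv2.resize(k['frame'][150:250,180:280],(400,400));c[:,400:]=cv2.resize(t['frame'][180:280,120:220],(400,400));cv2.imwrite('pics/c7.png',c);m=manip.sense();print(m['t'],m['position'])
for n,k,o in(('sc',k,[180,150]),('top',t,[120,180])):
  V=np.array(k['view']);f=210/np.tan(np.radians(k['vertical_fov']/2))
  for p in((526,438,97),(554.6,440.4,25)):q=V@[*p,1];print(n,p,(q[:2]/q[2]*f+[k['cx'],k['cy']]-np.array(o))*4)
```

```text
12.2833 [469.85995851 423.8086733  179.62412411]
sc (526, 438, 97) [126.43809868 110.63982291]
sc (554.6, 440.4, 25) [180.89029873 239.88015949]
top (526, 438, 97) [173.23111941 212.20582462]
top (554.6, 440.4, 25) [203.30076231 174.68789345]
```

View pics/c7.png

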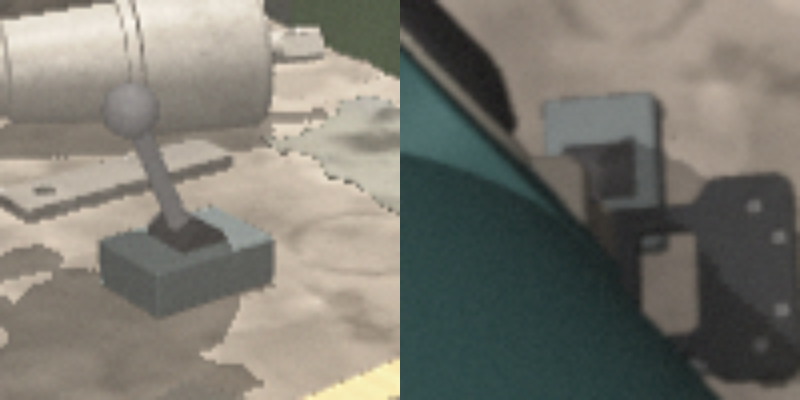

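The ball is at (131, 110) in the left crop, against a prediction of (126, 111), so the estimate holds. I'll go down behind the ball and then push.

Call:
drive_tool(
  xyz=[
    [0,8,20],
    [0,0,25],
    [0,0,25],
    [0,0,13],
    [0,0,5],
    [0,0,0],
    [0,0,0],
  ],
  angular=[
    [0,0,0],
    [0,0,0],
    [0,0,0],
    [0,0,0],
    [0,0,0],
    [0,0,0],
    [0,0,0],
  ],
)

```text
t: 12.87
position: [469.4, 433.2, 92.5]
eef_rot: [[-0.996, -0.085, 0.001], [-0.085, 0.996, 0.001], [-0.001, 0.001, -1.0]]
ft_force: [-0.5, -0.2, 0.0]
width: 0.5
gripper_force: 0.0
```

Call:
drive_tool(
  xyz=[
    [-10,0,0],
    [-10,0,0],
    [-8,0,0],
    [-8,0,0],
    [-8,0,0],
    [-8,0,0],
    [-8,0,0],
    [0,0,0],
  ],
  angular=[
    [0,0,0],
    [0,0,0],
    [0,0,0],
    [0,0,0],
    [0,0,0],
    [0,0,0],
    [0,0,0],
    [0,0,0],
  ],
)

```text
t: 13.53
position: [530.6, 437.9, 91.5]
eef_rot: [[-0.996, -0.085, 0.002], [-0.085, 0.996, 0.0], [-0.002, 0.0, -1.0]]
ft_force: [0.2, -0.3, 0.0]
width: 0.3
gripper_force: 0.0
```

Call:
drive_tool(
  xyz=[
    [-6,0,0],
    [-6,0,0],
    [-6,0,0],
    [-6,0,0],
    [-4,0,0],
    [0,0,0],
  ],
  angular=[
    [0,0,0],
    [0,0,0],
    [0,0,0],
    [0,0,0],
    [0,0,0],
    [0,0,0],
  ],
)

```text
t: 14.03
position: [557.5, 440.3, 91.4]
eef_rot: [[-0.996, -0.085, 0.001], [-0.085, 0.996, -0.0], [-0.001, -0.0, -1.0]]
ft_force: [-0.6, -0.3, 0.1]
width: 0.7
gripper_force: 0.0
```

Call:
drive_tool(
  xyz=[
    [-3,0,0],
    [-3,0,0],
    [0,0,0],
  ],
  angular=[
    [0,0,0],
    [0,0,0],
    [0,0,0],
  ],
)

```text
t: 14.28
position: [562.7, 441.0, 91.5]
eef_rot: [[-0.996, -0.086, 0.0], [-0.086, 0.996, -0.0], [-0.0, -0.0, -1.0]]
ft_force: [-0.8, 0.4, -0.8]
width: 0.5
gripper_force: 0.1
```

Run:
```python
from h import *
k=snap('scene','sc6');t=snap('wrist','w6')
c=np.zeros((400,800,3),np.uint8);c[:,:400]=cv2.resize(k['frame'][150:250,180:280],(400,400));c[:,400:]=cv2.resize(t['frame'][100:300,186:386],(400,400));cv2.imwrite('pics/c8.png',c);m=manip.sense();print(m['t'],m['position'],m['ft_force'])
V=np.array(k['view']);f=210/np.tan(np.radians(k['vertical_fov']/2))
for p in((593,442,92),):q=V@[*p,1];print(p,(q[:2]/q[2]*f+[k['cx'],k['cy']]-np.array([180,150]))*4)
```

```text
14.3833 [562.57239468 441.12744424  91.67258854] [-0.15174456 -0.26401155 -0.49608642]
(593, 442, 92) [247.40201178  91.97754095]
```

View pics/c8.png

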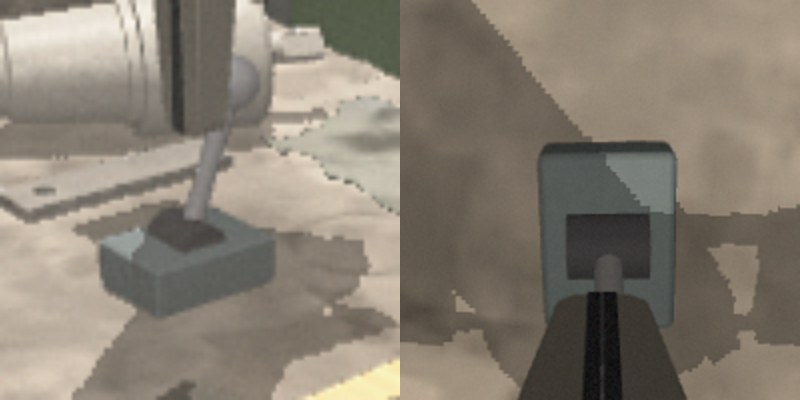

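The ball has moved over to (243, 82) in the left crop, and the end stop should put it near (247, 92). I'll keep pushing in small steps until the stop shows in the force.

Call:
drive_tool(
  xyz=[
    [-3,0,0],
    [-3,0,0],
    [0,0,0],
  ],
  angular=[
    [0,0,0],
    [0,0,0],
    [0,0,0],
  ],
)

```text
t: 14.63
position: [568.8, 441.7, 91.6]
eef_rot: [[-0.996, -0.086, 0.0], [-0.086, 0.996, 0.0], [-0.0, 0.0, -1.0]]
ft_force: [-0.5, 1.0, 0.4]
width: 0.3
gripper_force: 0.2
```

Call:
drive_tool(
  xyz=[
    [-2,0,0],
    [0,0,0],
  ],
  angular=[
    [0,0,0],
    [0,0,0],
  ],
)

```text
t: 14.8
position: [570.5, 441.8, 91.5]
eef_rot: [[-0.996, -0.086, 0.0], [-0.086, 0.996, 0.0], [-0.0, 0.0, -1.0]]
ft_force: [-0.7, -0.2, 0.6]
width: 0.5
gripper_force: 0.2
```

Call:
drive_tool(
  xyz=[
    [-2,0,0],
    [0,0,0],
  ],
  angular=[
    [0,0,0],
    [0,0,0],
  ],
)

```text
t: 14.97
position: [572.6, 442.0, 91.6]
eef_rot: [[-0.996, -0.086, 0.0], [-0.086, 0.996, 0.0], [-0.0, 0.0, -1.0]]
ft_force: [-0.5, -0.0, -0.8]
width: 0.2
gripper_force: 0.3
```

Call:
drive_tool(
  xyz=[
    [-2,0,0],
    [0,0,0],
  ],
  angular=[
    [0,0,0],
    [0,0,0],
  ],
)

```text
t: 15.13
position: [573.8, 442.3, 91.5]
eef_rot: [[-0.996, -0.086, -0.001], [-0.086, 0.996, -0.0], [0.001, -0.0, -1.0]]
ft_force: [-3.0, 0.5, 0.2]
width: 0.2
gripper_force: 1.1
```

Force is starting to rise, so I'll push a little more to confirm the stop.

Call:
drive_tool(
  xyz=[
    [-1.5,0,0],
    [0,0,0],
    [0,0,0],
  ],
  angular=[
    [0,0,0],
    [0,0,0],
    [0,0,0],
  ],
)

```text
t: 15.38
position: [574.1, 442.3, 91.4]
eef_rot: [[-0.996, -0.087, -0.003], [-0.087, 0.996, -0.001], [0.003, -0.001, -1.0]]
ft_force: [-6.0, -1.3, 2.6]
width: 0.4
gripper_force: 2.8
```

Call:
drive_tool(
  xyz=[
    [-1,0,0],
    [0,0,0],
    [0,0,0],
  ],
  angular=[
    [0,0,0],
    [0,0,0],
    [0,0,0],
  ],
)

```text
t: 15.63
position: [574.2, 442.3, 91.3]
eef_rot: [[-0.996, -0.087, -0.005], [-0.087, 0.996, -0.002], [0.005, -0.001, -1.0]]
ft_force: [-7.9, -1.4, 2.3]
width: 0.8
gripper_force: 3.9
```

The TCP stopped at 574 while the force climbed, so the lever is on its stop. I'll back straight off, then lift clear.

Call:
drive_tool(
  xyz=[
    [10,0,0],
    [20,0,0],
    [25,0,0],
    [25,0,0],
    [10,0,-10],
    [0,0,-30],
    [0,0,-30],
    [0,0,-20],
  ],
  angular=[
    [0,0,0],
    [0,0,0],
    [0,0,0],
    [0,0,0],
    [0,0,0],
    [0,0,0],
    [0,0,0],
    [0,0,0],
  ],
)

```text
t: 16.3
position: [488.9, 435.6, 185.8]
eef_rot: [[-0.996, -0.086, 0.005], [-0.086, 0.996, 0.003], [-0.005, 0.003, -1.0]]
ft_force: [0.9, 0.6, 0.1]
width: 0.4
gripper_force: 0.0
```

Call:
drive_tool(
  xyz=[
    [0,0,0],
    [0,0,0],
    [0,0,0],
    [0,0,0],
    [0,0,0],
    [0,0,0],
  ],
  angular=[
    [0,0,0],
    [0,0,0],
    [0,0,0],
    [0,0,0],
    [0,0,0],
    [0,0,0],
  ],
)

```text
t: 16.8
position: [486.8, 434.3, 180.4]
eef_rot: [[-0.996, -0.086, -0.001], [-0.086, 0.996, -0.001], [0.001, -0.001, -1.0]]
ft_force: [-0.5, -0.2, 0.3]
width: 0.3
gripper_force: 0.0
```

Run:
```python
from h import *
k=snap('scene','sc7')
c=np.zeros((400,800,3),np.uint8);c[:,:400]=cv2.resize(k['frame'][150:250,180:280],(400,400));c[:,400:]=cv2.resize(k['frame'][180:380,150:450],(400,267))[0:267] if 0 else cv2.resize(k['frame'][180:380,180:380],(400,400));cv2.imwrite('pics/c9.png',c);m=manip.sense();print(m['t'],m['position'],m['ft_force'],m['qvel'])
```

```text
16.85 [486.87141118 434.36451911 180.5925594 ] [-0.08356342 -0.28055112  0.10305889] [ 1.03393726e-03 -2.73943120e-03 -2.13515931e-05 -4.96162681e-03
 -7.37749831e-04  2.19391211e-03  9.39896663e-04]
```

View pics/c9.png

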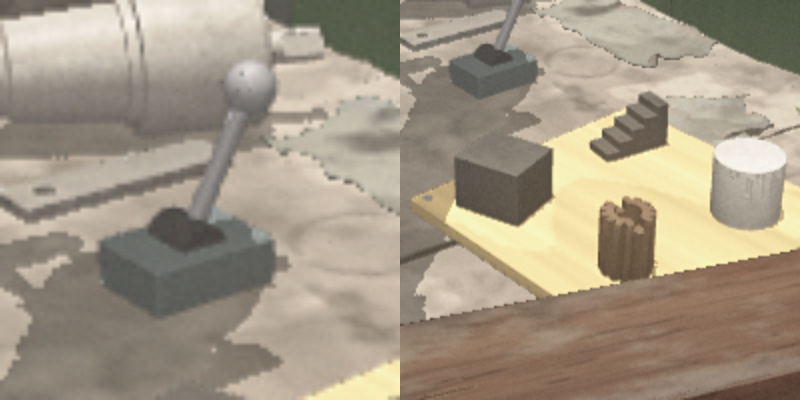

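The ball rests at (250, 86), close to the predicted end position of (247, 92). The kit has not moved.

```bash
python3 -c "
from cell import manip;print(manip.hand_in())"
```

```text
the job is handed in; nothing more can be done
None
```

I pointed at the step block's highest step and then at the shell mill's centre, each for over 2 s with a gap of about 2 cm. I then pushed the lever to its stop, backed the arm clear and handed the job in at about 17 s; the hand-in returned no verdict.

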